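Fish the carver's wing nut out from under the bench shelf

ROBOT

A 6-joint arm with a two-finger parallel gripper is mounted at the origin on a cart in front of the work surface, level with it; the furniture and walls round the work are solid. World frame = base frame: x ahead of the robot, y to its left, z up, the work surface at z = 0. Lengths are in m, angles in degrees, forces in N, time in s.
With the tool pointing down it reaches from about 0.375 to 0.75 m from the base axis. Payload 9 kg.
Tool frame: the origin (TCP) lies where the fingers leave the gripper's body, on its centre line; the fingertips stand 73 mm ahead of it and the grasp point (between the pads) lies 54 mm ahead of it (robot.tip_reach is the distance from the TCP to the fingertips, in m); z points along the fingers, y is the line along which they close (so a half turn about z gives the same grasp; the last joint's range is limited). The gripper opens to 85 mm and grips with 20 to 120 N. Pads are 22 mm wide; open, the fingers measure 114 mm over their backs; the gripper's body (76 mm by 85 mm) begins 54 mm behind the grasp point. The pads swing forward as they close: fully open they stand 13 mm farther back than shut.
Start: joints at [-80.369, 5.964, 5.575, 89.605, 0, 77.527], TCP at [0.226, -0.556, 0.304] pointing down, gripper open.
Joint ranges: [-171.21, 171.21], [-48.23, 106.86], [-62.78, 66.21], [-105.2, 120.99], [-86.42, 89.51], [-180, 180]. Speed limits (degrees/s): [127.2, 127.2, 147.25, 180, 180, 180].

INTERFACE

Orientations are given as [roll, pitch, yaw] about the fixed x, y, z axes, in that order (R = Rz(yaw) Ry(pitch) Rx(roll)).
In Python, from plant import robot gives the robot as it stands. Calls block until the motion is done:
- robot.move_pose(position, orientation): joint-space move of the TCP to a pose.
- robot.line_to(position, vel=0.15, rotation=None, guard=None): straight line of the TCP; rotation=None keeps the orientation; vel is the mean speed in m/s. With guard (N) it stops when the force on the tool has changed by that much, and returns True; else False.
- robot.goto_joints(angles): joint-space move.
- robot.set_gripper(opening): finger opening in m; the grip force is fixed at half the most; returns when the fingers have stopped.
- robot.pause(seconds).
- robot.ik(position, orientation): joint angles nearest the present ones, or None.
- robot.observe(): the state.
- robot.grab_frame(name): name is "side" or "top" or "wrist"; returns the picture (384x512x3 uint8, blue, green, red); there is no depth.
- robot.get_calibration(name): a dict with "vertical_fov" (degrees; the focal length in pixels is half the picture's height over the tangent of half this angle, whatever the lens; pixels are square), "cx", "cy" (the principal point, pixels), "k1" (the pictures are not rectified: a ray, as slopes to the right and down, at radius r is drawn at 1 + k1 r^2 times it, then the intrinsics apply), "rvec" (rotation vector, rad) and "tvec" (3), from world to camera coordinates, as OpenCV has them. Camera axes: x right, y down, z forward; pixel columns grow to the right and rows downward; lengths in m; the calibration is good to about 2 mm. A picture is of the moment at which its call begins: read the wrist's pose just before it. get_calibration takes no time and is no camera call; for the wrist camera it gives the pose at the moment of the call.
A pose or a line that the arm cannot do raises robot.IKError and nothing moves.
- robot.job_done(): hands the job in; it is judged then, once.
The state is a dict: "time": time; "q": joint angles; "qvel": joint speeds; "joint_torque": joint torques, N m; "tool_pos": TCP position; "tcp_rot": TCP orientation; "ft_force": force on the tool from outside, world axes, zero at the start; "torque": the same for the moment, N m; "gripper_width": finger opening in m; "gripper_force": force on a finger pad.
Only numpy, scipy, OpenCV 4.12 (cv2) and the standard library are available. Lean on these libraries where they do the work, as an engineer would, in place of code of your own. Each camera call takes 0.05 s, during which the arm holds its last target. There are 200 camera calls.

TASK

The wing nut of the carver's screw has slid out of reach under the low board of the bench shelf. Draw it out onto the bench with the pull scraper, blade behind it, without knocking the shelf and without touching the nut by hand while it is under there; leave the wood offcut, which lies in the other bay, under the shelf. Then lay the scraper down flat on the bench, clear of the shelf's underside, and set the nut down gently and flat in the wooden tray beside its screw.

Things in the scene. Friction and masses are not known exactly. Their poses are not given: they have to be found in the camera images.
- wing_nut: Dark steel wing nut, 0.15 to 0.31 kg, under the shelf in the left or right bay: hub 34 mm across, 20 mm high, with a bore; two upright rounded ears 9 mm thick, 19 mm high, 76 mm over both. Stands on the hub's flat face. Origin: centre of the underside; x along the ears, z up. In the open it is taken from above by the hub, the fingers closing along its y.
- scraper: Pull scraper, 176 mm long, 0.18 kg, lying on the bench as it is used: wooden grip (x -88 to -2 mm, about 23 mm thick), flat steel bar 16 mm wide, and across its far end an upright steel blade. Origin: on the bench under its middle; x from grip to blade, z up. Within 76 mm of the blade the bar runs 23 mm or more above the bench, so it passes over the nut.
- blade (a point): Centre of the blade's lower edge, on the scraper at x = +85 mm, z = 0; axes as the scraper's. The blade is 50 mm wide (y), 6 mm thick and 40 mm high, and stands on the bench: too high to pass over the nut beneath the low board, so it must go in beside the nut and sweep across behind it.
- grip (a point): Point on the axis of the scraper's wooden grip, at x = -60 mm, 17.5 mm above the bench as it lies; 145 mm from the blade. The grip can be taken here with the hand leaning back towards its butt, the fingers closing along the scraper's y. Its axis rises 7.7 degrees towards the blade.
- shelf: Wooden bench shelf, fixed, 460 mm wide (y), 140 mm deep (x). Origin: on the bench under its centre; open front at x = -70 mm, closed back at x = +62 mm. The low board hangs 58 mm above the bench; with its front strip it reaches up to 96 mm. Under it two bays open to the front: y = 8 to 214 mm and y = -214 to -8 mm. Things stand fast on its boards.
- top_edge (a point): Middle of the lower front edge of the shelf's top board, 224 mm above the bench, at the shelf's x = -115 mm: the top board overhangs the low board's front by 45 mm along the whole width, so a hand that works close to the front must lean back, away from the shelf.
- offcut: Dark wood offcut, a block of about 60 x 68 x 23 mm, lying flat under the shelf in the bay that does not hold the nut. Origin: centre of its underside.
- tray: Fixed open wooden tray, 150 mm (x) by 190 mm (y), walls 6 mm thick and 30 mm high, floor 6 mm above the bench. Origin: on the bench under its centre, z up. A steel carver's screw 17 mm thick lies fixed in it along y at x = +54 mm; the free floor spans x = -69 to +45 mm and y = -89 to +89 mm.

How it is judged (in metres and radians):
On the way, in this order (a step that is already met when the one before it is completed fails the run):
1. the scraper's blade stands behind the wing nut, under the shelf (x of blade in the frame of shelf above -0.045 m and x of wing_nut in the frame of shelf above -0.07 m and x of wing_nut in the frame of blade below 0 m and y of wing_nut in the frame of blade between -0.06 and 0.06 m), for 0.1 s.
2. the wing nut is drawn out, its centre at least 30 mm in front of the low board (x of wing_nut in the frame of shelf below -0.1 m), for 0.1 s.
At the end, for the whole second after the job is handed in: The nut lies still and flat (within 0.2 rad) on the tray's floor, not on the screw; the scraper lies still on the bench, right way up (0.15 rad), its blade in front of the low board; the offcut is still under the shelf, its centre at least 25 mm behind the front edge (x of wing_nut in the frame of tray between -0.07 and 0.07 m and y of wing_nut in the frame of tray between -0.09 and 0.09 m and z of wing_nut in the frame of tray between 0 and 0.012 m and angle between wing_nut's own z axis and vertical below 0.2 rad and linear speed of each of wing_nut, scraper below 0.02 m/s and x of blade in the frame of shelf below -0.07 m and height (world z) of scraper below 0.01 m and angle between scraper's own z axis and vertical below 0.15 rad and x of offcut in the frame of shelf between -0.045 and 0.07 m and y of offcut in the frame of shelf between -0.23 and 0.23 m); the robot touches nothing.
It fails at once if the hand touches the nut while it is under the shelf (contact force between any of the arm, the fingers and wing_nut above 0.5 N and x of wing_nut in the frame of shelf above -0.07 m).
It fails at once if the nut is dropped or thrown (flies free at over 0.7 m/s) (linear speed of wing_nut above 0.7 m/s and contact force between the fingers and wing_nut below 0.1 N).
It fails at once if the hand knocks the shelf (over 25 N) (contact force between any of the arm, the fingers and shelf above 25 N).
It fails at once if the scraper is jammed against the shelf (over 25 N) (contact force between scraper and shelf above 25 N).
It also fails if it takes over 62 s, if anything falls off the work surface, if the arm or the gripper's body presses on something with over 40 N, if the wrist force passes 120 N, or if a joint passes its speed limit or range.

## Working session

There is one attempt and no reset: what is moved stays moved. The work goes in short steps, each a Python script; the robot and the scene stay as the last script left them, time stands still between calls to the robot, and variables do not carry over. Pictures are saved under pics/ and viewed, at most 10 in all, crops included, and the job is handed in when it is done.

```bash
mkdir -p pics; ls; cat > h.py <<'E'
import numpy as np, cv2
from plant import robot
from scipy.spatial.transform import Rotation as R
def cal(n):
    c=robot.get_calibration(n); f=192/np.tan(np.radians(c["vertical_fov"]/2))
    K=np.array([[f,0,c["cx"]],[0,f,c["cy"]],[0,0,1]]); return K,np.array([c["k1"],0,0,0,0.]),np.array(c["rvec"],float),np.array(c["tvec"],float)
def ray(C,px):
    K,d,r,t=C; p=cv2.undistortPoints(np.array(px,float).reshape(-1,1,2),K,d).reshape(-1,2)
    Rm=cv2.Rodrigues(r)[0]; return -Rm.T@t.ravel(), np.c_[p,np.ones(len(p))]@Rm
def toplane(C,px,z):
    o,d=ray(C,px); return o+d*((z-o[2])/d[:,2:3])
def proj(C,P):
    K,d,r,t=C; return cv2.projectPoints(np.array(P,float).reshape(-1,1,3),r,t,K,d)[0].reshape(-1,2)
E
python3 - <<'E'
from h import *
ims=[]
for n in("side","top"):
    im=robot.grab_frame(n); cv2.imwrite(f"pics/{n}0.png",im); C=cal(n); print(n,ray(C,[[256,192]]))
print(robot.observe()["time"])
E
```

```text
pics
side (array([0.05855604, 0.36856215, 0.80106985]), array([[ 0.57329393, -0.4303081 , -0.69727248]]))
top (array([-0.09910887, -0.1532699 ,  1.23021691]), array([[ 0.54716948,  0.09581614, -0.83154294]]))
0.1
```

View pics/side0.png

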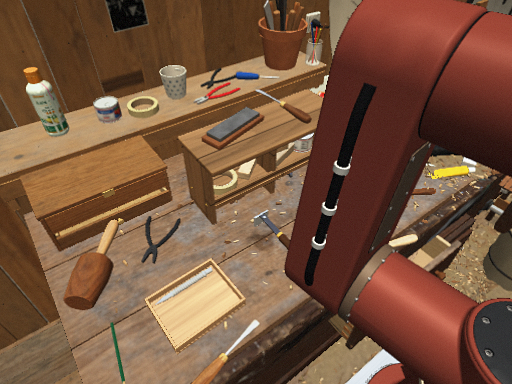

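View pics/top0.png

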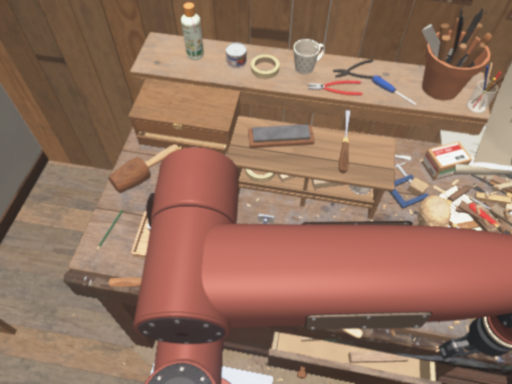

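```bash
python3 - <<'E'
from h import *
np.set_printoptions(precision=3,suppress=True)
C=cal("side")
print(toplane(C,[[212,222],[262,218],[285,240],[146,300],[210,262],[244,300],[178,349]],0.0))
C=cal("top"); print(toplane(C,[[229,149],[393,187],[240,118],[394,150]],0.236))
C=cal("wrist"); o,d=ray(C,[[256,192]]); s=robot.observe(); Rt=cv2.Rodrigues(C[2])[0].T
print(s["tool_pos"],s["tcp_rot"],o,d, C[0])
T=R.from_euler("xyz",s["tcp_rot"],degrees=True).as_matrix()
print(T,T.T@(o-s["tool_pos"]),T.T@Rt)
# candidate look poses
for p in ([0.35,0,0.3],[0.38,-0.1,.25],[0.35,0.1,.25],[0.4,-0.05,.2]):
  for lean in (100,115,130,140):
    for yaw in(0,180):
      # tool z tilted forward
      a=np.radians(lean); 
      M=np.c_[[0,0,0],[0,0,0],[np.sin(a),0,np.cos(a)]]; y=np.array([0,1,0])*(1 if yaw==0 else -1); z=M[:,2]; M=np.c_[np.cross(y,z),y,z]
      q=robot.ik(p,R.from_matrix(M).as_euler("xyz",degrees=True)); print(p,lean,yaw,None if q is None else np.round(q))
E
```

```text
[[ 0.69   0.058  0.   ]
 [ 0.615 -0.074  0.   ]
 [ 0.51  -0.077  0.   ]
 [ 0.567  0.32   0.   ]
 [ 0.571  0.136  0.   ]
 [ 0.425  0.125  0.   ]
 [ 0.415  0.31   0.   ]]
[[ 0.689  0.066  0.236]
 [ 0.641 -0.406  0.236]
 [ 0.815  0.059  0.236]
 [ 0.774 -0.407  0.236]]
[ 0.226 -0.556  0.303] [-179.937   -0.014   22.106] [ 0.291 -0.531  0.374] [[-0.27  -0.084 -0.96 ]] [[331.167   0.    263.76 ]
 [  0.    331.167 189.188]
 [  0.      0.      1.   ]]
[[ 0.926  0.376 -0.   ]
 [ 0.376 -0.926  0.001]
 [ 0.    -0.001 -1.   ]] [ 0.07   0.002 -0.07 ] [[-0.002 -0.962 -0.274]
 [ 1.    -0.002  0.001]
 [-0.001 -0.274  0.962]]
[0.35, 0, 0.3] 100 0 None
[0.35, 0, 0.3] 100 180 None
[0.35, 0, 0.3] 115 0 None
[0.35, 0, 0.3] 115 180 None
[0.35, 0, 0.3] 130 0 None
[0.35, 0, 0.3] 130 180 None
[0.35, 0, 0.3] 140 0 None
[0.35, 0, 0.3] 140 180 None
[0.38, -0.1, 0.25] 100 0 None
[0.38, -0.1, 0.25] 100 180 None
[0.38, -0.1, 0.25] 115 0 None
[0.38, -0.1, 0.25] 115 180 None
[0.38, -0.1, 0.25] 130 0 None
[0.38, -0.1, 0.25] 130 180 None
[0.38, -0.1, 0.25] 140 0 None
[0.38, -0.1, 0.25] 140 180 None
[0.35, 0.1, 0.25] 100 0 None
[0.35, 0.1, 0.25] 100 180 None
[0.35, 0.1, 0.25] 115 0 None
[0.35, 0.1, 0.25] 115 180 None
[0.35, 0.1, 0.25] 130 0 None
[0.35, 0.1, 0.25] 130 180 None
[0.35, 0.1, 0.25] 140 0 None
[0.35, 0.1, 0.25] 140 180 None
[0.4, -0.05, 0.2] 100 0 None
[0.4, -0.05, 0.2] 100 180 None
[0.4, -0.05, 0.2] 115 0 None
[0.4, -0.05, 0.2] 115 180 None
[0.4, -0.05, 0.2] 130 0 None
[0.4, -0.05, 0.2] 130 180 None
[0.4, -0.05, 0.2] 140 0 None
[0.4, -0.05, 0.2] 140 180 None
```

```bash
cat >> h.py <<'E'
def ori(lean,head=0,flip=False):
    """tool z leaning forward by lean deg from straight down along heading head; tool x back (camera behind) unless flip"""
    a=np.radians(lean); M=np.c_[[-np.cos(a),0,-np.sin(a)],[0,1,0],[np.sin(a),0,-np.cos(a)]]
    if flip: M[:,:2]*=-1
    return R.from_matrix(R.from_euler("z",head,degrees=True).as_matrix()@M).as_euler("xyz",degrees=True)
E
python3 - <<'E'
from h import *
for flip in(0,1):
 for x in (.3,.4,.5,.6):
  for z in(.1,.2,.3,.4):
    ok=[l for l in range(0,75,10) if robot.ik([x,-.15,z],ori(l,0,flip)) is not None]; print(flip,x,z,ok)
E
```

```text
0 0.3 0.1 [0]
0 0.3 0.2 [0]
0 0.3 0.3 [0]
0 0.3 0.4 [0, 10]
0 0.4 0.1 [0, 10]
0 0.4 0.2 [0, 10]
0 0.4 0.3 [0, 10, 20]
0 0.4 0.4 [0, 10, 20]
0 0.5 0.1 [0, 10, 20, 30]
0 0.5 0.2 [0, 10, 20, 30]
0 0.5 0.3 [0, 10, 20, 30]
0 0.5 0.4 [0, 10, 20, 30, 40]
0 0.6 0.1 [0, 10, 20, 30, 40, 50]
0 0.6 0.2 [0, 10, 20, 30, 40, 50]
0 0.6 0.3 [0, 10, 20, 30, 40, 50]
0 0.6 0.4 [0, 10, 20, 30, 40, 50]
1 0.3 0.1 [0]
1 0.3 0.2 [0]
1 0.3 0.3 [0]
1 0.3 0.4 [0, 10]
1 0.4 0.1 [0, 10]
1 0.4 0.2 [0, 10]
1 0.4 0.3 [0, 10, 20]
1 0.4 0.4 [0, 10, 20]
1 0.5 0.1 [0, 10, 20, 30]
1 0.5 0.2 [0, 10, 20, 30]
1 0.5 0.3 [0, 10, 20, 30]
1 0.5 0.4 [0, 10, 20, 30, 40]
1 0.6 0.1 [0, 10, 20, 30, 40, 50]
1 0.6 0.2 [0, 10, 20, 30, 40, 50]
1 0.6 0.3 [0, 10, 20, 30, 40, 50]
1 0.6 0.4 [0, 10, 20, 30, 40, 50]
```

```bash
python3 - <<'E'
from h import *
robot.move_pose([.49,-.18,.21],ori(29,-5))
C=cal("wrist"); im=robot.grab_frame("wrist"); np.savez("w1.npz",*C); cv2.imwrite("pics/w1.png",im)
cv2.imwrite("pics/top1.png",robot.grab_frame("top")); s=robot.grab_frame("side");cv2.imwrite("pics/side1.png",s)
print(robot.observe()["time"])
E
```

```text
2.0
```

View pics/w1.png

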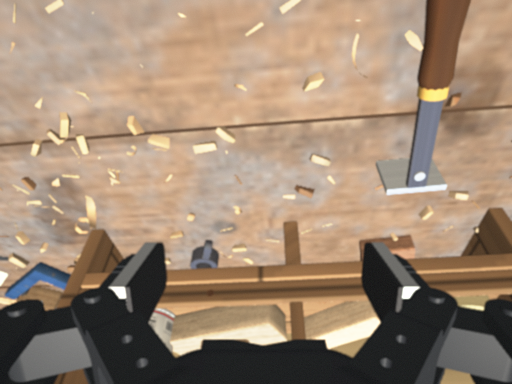

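View pics/side1.png

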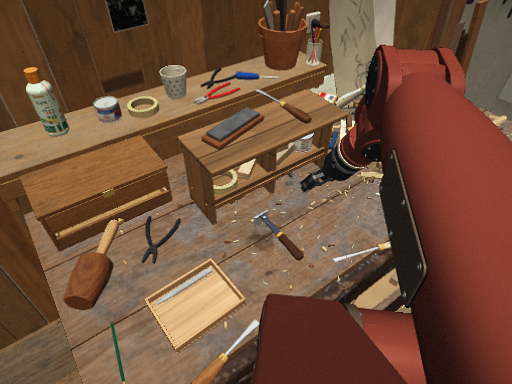

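```bash
python3 - <<'E'
from h import *
im=cv2.imread("pics/w1.png")
a=cv2.resize(im[215:300,80:280],None,fx=4,fy=3.4,interpolation=2); b=cv2.resize(im[195:280,312:512],None,fx=4,fy=3.4,interpolation=2)
cv2.imwrite("pics/crop1.png",np.vstack([a,b]))
E
```

```text
(no output)
```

View pics/crop1.png

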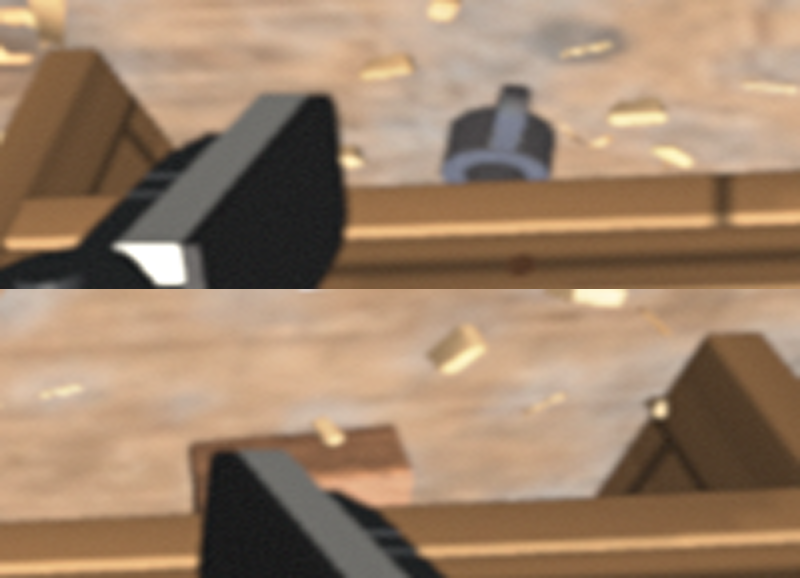

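```bash
python3 - <<'E'
from h import *
np.set_printoptions(precision=4,suppress=True)
z=np.load("w1.npz"); C=[z[k] for k in z]
print("feet L,div,R",toplane(C,[[92.5,229.7],[104.5,229.7],[285,223],[298,223],[490,208],[501,208]],0))
print("board edge",toplane(C,[[165,270.9],[280,265.6],[312,262.9],[512,254.1]],.058))
print("nut ear end bottom",toplane(C,[[208.5,240.6]],0),"top",toplane(C,[[208.7,245.3]],.019))
print("hub rim L,R,front",toplane(C,[[190.75,258],[218.25,258],[204,259.7]],.02))
crop=lambda x,y:[312+x/4,195+(y-289)/3.4]
print("offcut top front",toplane(C,[crop(190,500),crop(410,470)],.023),"bottom",toplane(C,[crop(190,445),crop(395,427)],0))
print("blade corners low",toplane(C,[[388,194],[447,189]],0),"high",toplane(C,[[376,161],[440,158]],.04),"bar",toplane(C,[[420,180],[433,100],[433,88]],.026),"grip",toplane(C,[[438,85],[450,20],[451,0]],.025))
C=cal("side")
print("side: shelf L foot",toplane(C,[[212,222]],0), "blade,butt",toplane(C,[[252,217],[268,211],[297,257]],.02))
print("tray corners top",toplane(C,[[146,300],[210,261],[245,297],[178,347]],.03))
E
```

```text
feet L,div,R [[ 0.6821 -0.4005 -0.    ]
 [ 0.6833 -0.3864  0.    ]
 [ 0.6893 -0.1763  0.    ]
 [ 0.6906 -0.1616  0.    ]
 [ 0.684   0.0472  0.    ]
 [ 0.6851  0.0594  0.    ]]
board edge [[ 0.6847 -0.3016  0.058 ]
 [ 0.6848 -0.1836  0.058 ]
 [ 0.6827 -0.1518  0.058 ]
 [ 0.6857  0.0418  0.058 ]]
nut ear end bottom [[ 0.7145 -0.2695  0.    ]] top [[ 0.698  -0.2635  0.019 ]]
hub rim L,R,front [[ 0.7199 -0.2895  0.02  ]
 [ 0.7226 -0.2572  0.02  ]
 [ 0.7247 -0.2747  0.02  ]]
offcut top front [[ 0.7308 -0.0929  0.023 ]
 [ 0.7188 -0.0331  0.023 ]] bottom [[ 0.7313 -0.0883  0.    ]
 [ 0.7262 -0.0286  0.    ]]
blade corners low [[ 0.6518 -0.068  -0.    ]
 [ 0.6497 -0.0089  0.    ]] high [[ 0.5705 -0.1015  0.04  ]
 [ 0.5718 -0.0521  0.04  ]] bar [[ 0.6084 -0.0542  0.026 ]
 [ 0.5284 -0.0638  0.026 ]
 [ 0.5188 -0.0663  0.026 ]] grip [[ 0.5173 -0.0629  0.025 ]
 [ 0.4741 -0.0672  0.025 ]
 [ 0.4628 -0.0699  0.025 ]]
side: shelf L foot [[0.6899 0.0576 0.    ]] blade,butt [[ 0.6219 -0.0409  0.02  ]
 [ 0.6133 -0.0943  0.02  ]
 [ 0.4357 -0.0552  0.02  ]]
tray corners top [[0.5483 0.3214 0.03  ]
 [0.5542 0.1428 0.03  ]
 [0.4167 0.1276 0.03  ]
 [0.4054 0.3107 0.03  ]]
```

```bash
python3 - <<'E'
from h import *
np.set_printoptions(precision=4,suppress=True)
z=np.load("w1.npz"); C=[z[k] for k in z]
print("blade low",toplane(C,[[376,161],[436,158]],0),"top",toplane(C,[[388,194],[447,189]],.04))
print("ferrule L R",toplane(C,[[420,92],[448,95]],.032),"grip edges",toplane(C,[[426,0],[470,0]],.018),toplane(C,[[425,60],[456,60]],.022))
def tcp(g,lean,head=0):
    a=np.radians(lean); h=np.radians(head); return np.array(g)-.054*np.array([np.sin(a)*np.cos(h),np.sin(a)*np.sin(h),-np.cos(a)])
for g in([.47,-.062,.025],[.652,-.337,.02],[.652,-.28,.02],[.5,-.28,.02]):
  for hd in(-15,0,15): print(g,hd,[l for l in range(0,60,3) if robot.ik(tcp(g,l,hd),ori(l,hd)) is not None])
E
```

```text
blade low [[ 0.6055 -0.087   0.    ]
 [ 0.6067 -0.0315  0.    ]] top [[ 0.609  -0.0857  0.04  ]
 [ 0.6073 -0.0365  0.04  ]]
ferrule L R [[ 0.5177 -0.0775  0.032 ]
 [ 0.5216 -0.0575  0.032 ]] grip edges [[ 0.4638 -0.0816  0.018 ]
 [ 0.4658 -0.0549  0.018 ]] [[ 0.4998 -0.075   0.022 ]
 [ 0.5015 -0.0542  0.022 ]]
[0.47, -0.062, 0.025] -15 [0, 3, 6, 9, 12, 15, 18, 21]
[0.47, -0.062, 0.025] 0 [0, 3, 6, 9, 12, 15, 18, 21]
[0.47, -0.062, 0.025] 15 [0, 3, 6, 9, 12, 15, 18, 21, 24]
[0.652, -0.337, 0.02] -15 [0, 3, 6, 9, 12, 15, 18, 21, 24, 27, 30, 33, 36, 39, 42, 45, 48, 51, 54, 57]
[0.652, -0.337, 0.02] 0 [0, 3, 6, 9, 12, 15, 18, 21, 24, 27, 30, 33, 36, 39, 42, 45, 48, 51, 54, 57]
[0.652, -0.337, 0.02] 15 [0, 3, 6, 9, 12, 15, 18, 21, 24, 27, 30, 33, 36, 39, 42, 45, 48, 51, 54, 57]
[0.652, -0.28, 0.02] -15 [0, 3, 6, 9, 12, 15, 18, 21, 24, 27, 30, 33, 36, 39, 42, 45, 48, 51, 54, 57]
[0.652, -0.28, 0.02] 0 [0, 3, 6, 9, 12, 15, 18, 21, 24, 27, 30, 33, 36, 39, 42, 45, 48, 51, 54, 57]
[0.652, -0.28, 0.02] 15 [0, 3, 6, 9, 12, 15, 18, 21, 24, 27, 30, 33, 36, 39, 42, 45, 48, 51, 54, 57]
[0.5, -0.28, 0.02] -15 [0, 3, 6, 9, 12, 15, 18, 21, 24, 27, 30, 33, 36]
[0.5, -0.28, 0.02] 0 [0, 3, 6, 9, 12, 15, 18, 21, 24, 27, 30, 33, 36, 39, 42, 45]
[0.5, -0.28, 0.02] 15 [0, 3, 6, 9, 12, 15, 18, 21, 24, 27, 30, 33, 36, 39, 42, 45, 48, 51, 54, 57]
```

```bash
cat >> h.py <<'E'
def tcp(g,lean,head=0):
    a=np.radians(lean); h=np.radians(head); return np.array(g)-.054*np.array([np.sin(a)*np.cos(h),np.sin(a)*np.sin(h),-np.cos(a)])
def gp(s=None):
    s=s or robot.observe(); return np.array(s["tool_pos"])+.054*R.from_euler("xyz",s["tcp_rot"],degrees=True).as_matrix()[:,2]
E
python3 - <<'E'
from h import *
np.set_printoptions(precision=4,suppress=True)
C=cal("side"); print("chisel",toplane(C,[[335,261],[388,243]],0.01))
for g in([.505,-.335,.035],[.655,-.335,.035],[.655,-.28,.035],[.47,-.275,.035],[.5,-.1,.035]): print(g,[l for l in range(20,50,2) if robot.ik(tcp(g,l),ori(l)) is not None])
g=np.array([.465,-.066,.0245]); up=np.array([0,0,.1])
robot.move_pose(tcp(g,20,2)+up,ori(20,2))
print(robot.line_to(tcp(g,20,2),vel=.12,guard=8))
robot.set_gripper(0.0)
s=robot.observe(); print(s["time"],s["gripper_width"],s["gripper_force"],gp(s))
robot.line_to(tcp(g,20,2)+[0,0,.02],vel=.1)
robot.pause(.1); s=robot.observe(); print(s["time"],s["gripper_width"],s["ft_force"])
cv2.imwrite("pics/side2.png",robot.grab_frame("side"))
E
```

```text
chisel [[ 0.3712 -0.1351  0.01  ]
 [ 0.3275 -0.2999  0.01  ]]
[0.505, -0.335, 0.035] [20, 22, 24, 26, 28, 30, 32, 34, 36, 38, 40, 42, 44, 46, 48]
[0.655, -0.335, 0.035] [20, 22, 24, 26, 28, 30, 32, 34, 36, 38, 40, 42, 44, 46, 48]
[0.655, -0.28, 0.035] [20, 22, 24, 26, 28, 30, 32, 34, 36, 38, 40, 42, 44, 46, 48]
[0.47, -0.275, 0.035] [20, 22, 24, 26, 28, 30, 32, 34, 36, 38, 40, 42]
[0.5, -0.1, 0.035] [20, 22, 24, 26, 28]
False
4.175 0.021681096801471192 59.64534401893616 [ 0.4652 -0.066   0.0248]
4.625 0.02146752175307729 [ 0.5535  0.1015 -1.1027]
```

View pics/side2.png

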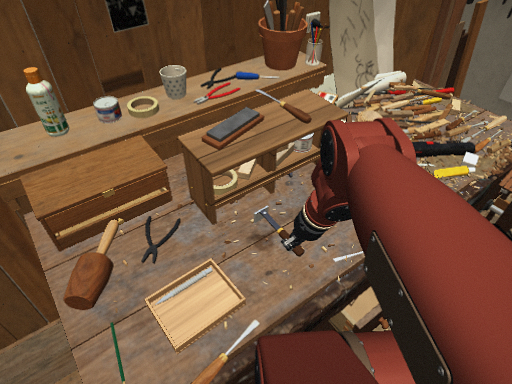

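```bash
python3 - <<'E'
from h import *
np.set_printoptions(precision=4,suppress=True)
g=np.array([.505,-.335,.0245])
robot.line_to(tcp(g,20,0)+[0,0,.02],vel=.2,rotation=ori(20,0))
print(robot.line_to(tcp(g,20,0)+[0,0,.0005],vel=.06,guard=6), gp())
robot.set_gripper(.06)
robot.line_to(tcp(g,20)+[0,0,.04],vel=.15)
robot.line_to(tcp(g,38)+[0,0,.04],vel=.15,rotation=ori(38))
C=cal("wrist"); im=robot.grab_frame("wrist"); np.savez("w2.npz",*C); cv2.imwrite("pics/w2.png",im)
print(robot.line_to(tcp(g,38),vel=.1,guard=8),gp())
robot.set_gripper(0.)
s=robot.observe(); print(s["time"],s["gripper_width"],s["ft_force"])
E
```

```text
True [ 0.5052 -0.3348  0.0249]
False [ 0.5054 -0.335   0.0248]
8.9167 0.021417970096607297 [-2.6313  1.4561  5.1935]
```

View pics/w2.png

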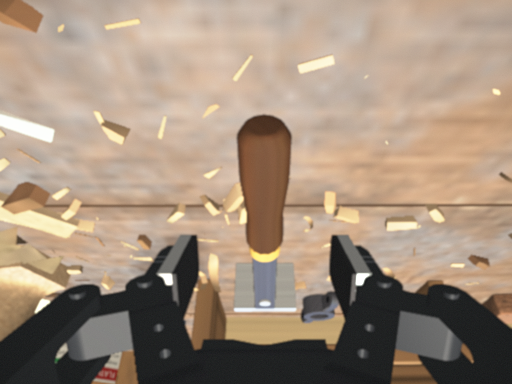

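```bash
python3 - <<'E'
from h import *
np.set_printoptions(precision=4,suppress=True)
z=np.load("w2.npz"); C=[z[k] for k in z]
print("blade top",toplane(C,[[235,310],[296,310]],.04),"low",toplane(C,[[236,264],[294,264]],0),"butt",toplane(C,[[265,116]],.02))
im=cv2.imread("pics/w2.png"); cv2.imwrite("pics/crop2.png",cv2.resize(im[245:345,180:380],None,fx=4,fy=4,interpolation=2))
E
```

```text
blade top [[ 0.6474 -0.3603  0.04  ]
 [ 0.6474 -0.3109  0.04  ]] low [[ 0.648  -0.3615  0.    ]
 [ 0.6481 -0.3104  0.    ]] butt [[ 0.4614 -0.3359  0.02  ]]
```

View pics/crop2.png

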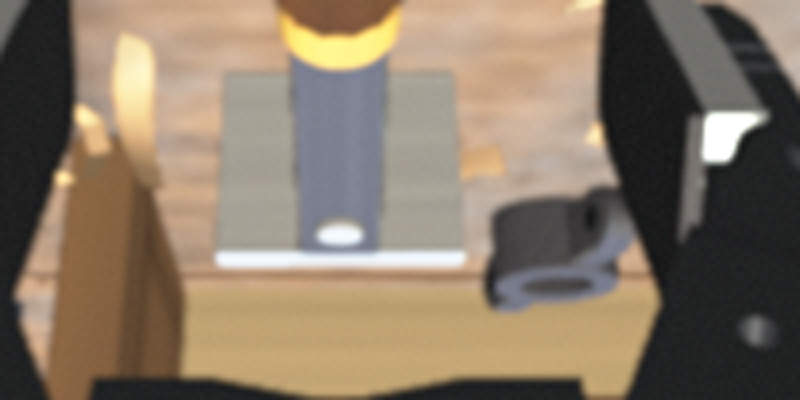

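```bash
python3 - <<'E'
from h import *
np.set_printoptions(precision=4,suppress=True)
z=np.load("w2.npz"); C=[z[k] for k in z]
c=lambda *p:[[180+x/4,245+y/4] for x,y in p]
print("bore",toplane(C,c((552,285)),.02),"hubtop L/R",toplane(C,c((500,290),(605,280)),.02),"ear near top",toplane(C,c((612,200),(632,225)),.017),"ear far top",toplane(C,c((488,285),(497,308)),.017))
print("hub bottom near",toplane(C,c((545,197)),0))
print("wall",toplane(C,c((200,275),(430,275)),0),"foot",toplane(C,c((80,140),(125,140)),0))
E
```

```text
bore [[ 0.739  -0.2793  0.02  ]] hubtop L/R [[ 0.7437 -0.2927  0.02  ]
 [ 0.7344 -0.2659  0.02  ]] ear near top [[ 0.6797 -0.2728  0.017 ]
 [ 0.6981 -0.2649  0.017 ]] ear far top [[ 0.7499 -0.2952  0.017 ]
 [ 0.7737 -0.2905  0.017 ]]
hub bottom near [[ 0.7278 -0.2808  0.    ]]
wall [[ 0.8009 -0.3799  0.    ]
 [ 0.8009 -0.3077  0.    ]] foot [[ 0.6862 -0.3993  0.    ]
 [ 0.6862 -0.3883  0.    ]]
```

```bash
python3 - <<'E'
from h import *
np.set_printoptions(precision=4,suppress=True)
z0=.0250
L=lambda x,y,dz,v,gd: print(robot.line_to(tcp([x,y,z0+dz],38),vel=v,guard=gd),gp(),robot.observe()["ft_force"],robot.observe()["time"])
for x in(.445,.455,.465): print(x,robot.ik(tcp([x,-.283,.027],38),ori(38)) is not None)
L(.505,-.335,.005,.08,None)
L(.505,-.338,.005,.08,None)
L(.6464,-.338,.005,.12,7)
E
```

```text
0.445 True
0.455 True
0.465 True
False [ 0.5049 -0.335   0.03  ] [-0.302   0.1045 -2.4235] 9.1667
False [ 0.5048 -0.3381  0.0297] [-0.1905  0.4262 -2.1785] 9.4167
False [ 0.646  -0.338   0.0298] [ 0.3974  0.7587 -1.7245] 10.7417
```

Entered with no contact. Next: sweep behind the nut, then pull.

```bash
python3 - <<'E'
from h import *
np.set_printoptions(precision=4,suppress=True)
z0=.0250
def L(x,y,dz,v,gd):
    r=robot.line_to(tcp([x,y,z0+dz],38),vel=v,guard=gd); s=robot.observe(); print(r,gp(s),s["ft_force"],s["time"]); return r
L(.6464,-.338,.002,.04,7)
if not L(.6464,-.283,.002,.08,7):
    robot.pause(.2); L(.60,-.283,.002,.05,12)
    cv2.imwrite("pics/side3.png",robot.grab_frame("side")); cv2.imwrite("pics/w3.png",robot.grab_frame("wrist"))
E
```

```text
False [ 0.6459 -0.338   0.0266] [ 0.1204 -0.9078 -1.8602] 10.9917
False [ 0.6466 -0.2833  0.0273] [ 0.0047 -0.7412 -1.7362] 11.825
False [ 0.6    -0.2829  0.0269] [-0.2212  0.6951 -1.7688] 13.1
```

View pics/w3.png

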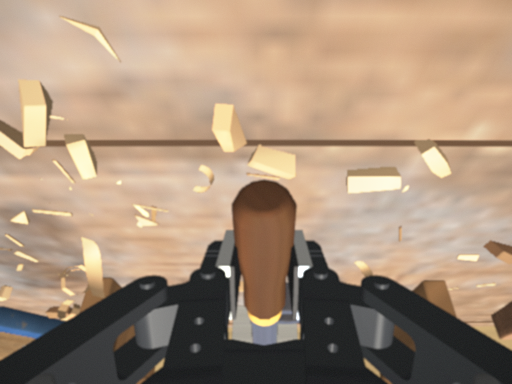

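```bash
python3 - <<'E'
from h import *
np.set_printoptions(precision=4,suppress=True)
z0=.0250
def L(x,y,dz,v,gd):
    r=robot.line_to(tcp([x,y,z0+dz],38),vel=v,guard=gd); s=robot.observe(); print(r,gp(s),s["ft_force"],s["time"]); return r
L(.52,-.283,.002,.06,15)
L(.45,-.283,.002,.07,15)
a=robot.grab_frame("side"); b=robot.grab_frame("top"); cv2.imwrite("pics/side4.png",a); cv2.imwrite("pics/top4.png",b)
cv2.imwrite("pics/c4.png",np.hstack([cv2.resize(a[130:290,240:440],None,fx=2,fy=2),cv2.resize(b[140:300,260:460],None,fx=2,fy=2)]))
E
```

```text
False [ 0.52   -0.2829  0.0268] [ 0.0779  0.4024 -1.9624] 14.6833
False [ 0.4502 -0.2829  0.027 ] [-0.6364 -0.1851 -1.1813] 15.8333
```

View pics/c4.png

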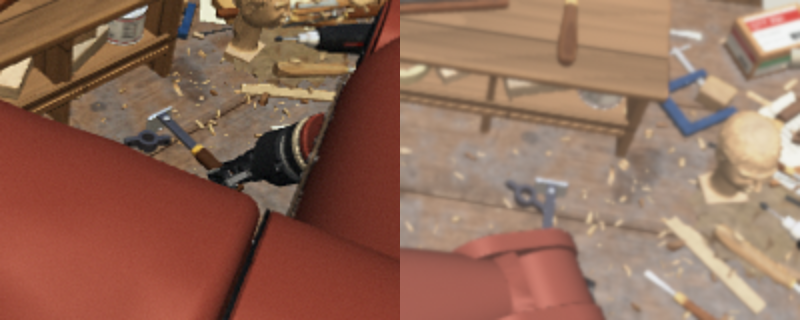

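```bash
python3 - <<'E'
from h import *
np.set_printoptions(precision=4,suppress=True)
Ct=cal("top"); Cs=cal("side")
print("nut",toplane(Ct,[[321,236.5]],.015),toplane(Cs,[[315,200]],.015),"chisel/stick",toplane(Ct,[[384,276],[393,250]],0.01))
def L(x,y,z,v,gd):
    r=robot.line_to(tcp([x,y,z],38),vel=v,guard=gd); s=robot.observe(); print(r,gp(s),s["ft_force"],s["time"]); return r
L(.45,-.283,.08,.1,None)
L(.505,-.36,.08,.15,None)
L(.505,-.36,.035,.12,8)
L(.505,-.36,.0245,.04,4)
robot.set_gripper(.06)
g=np.array([.505,-.36,.0245])
robot.line_to(tcp(g,38)+[-.04,0,.06],vel=.15)
# look at nut from above: place camera over it
p=toplane(Ct,[[321,236.5]],.015)[0]
robot.move_pose([p[0]-.03,p[1],.24],ori(10,0))
C=cal("wrist"); im=robot.grab_frame("wrist"); np.savez("w5.npz",*C); cv2.imwrite("pics/w5.png",im); print(robot.observe()["time"])
E
```

```text
nut [[ 0.5736 -0.2427  0.015 ]] [[ 0.5681 -0.246   0.015 ]] chisel/stick [[ 0.4795 -0.439   0.01  ]
 [ 0.5707 -0.4646  0.01  ]]
False [ 0.4499 -0.2827  0.0794] [-0.1566  0.3152 -2.5163] 16.6167
False [ 0.5045 -0.359   0.0789] [ 0.0041 -0.3037 -0.9714] 17.4
False [ 0.5049 -0.3598  0.0353] [-0.9253 -0.5239 -1.5964] 17.925
True [ 0.5055 -0.361   0.0254] [0.2587 0.926  4.1098] 18.25
20.1417
```

View pics/w5.png

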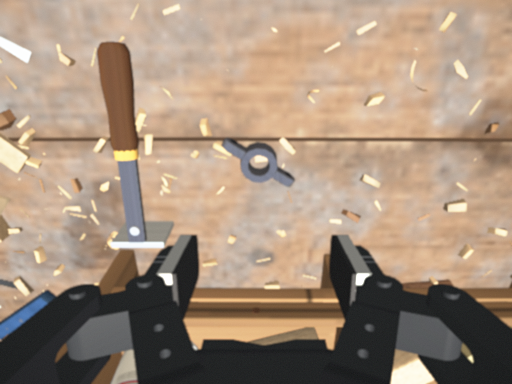

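```bash
python3 - <<'E'
from h import *
np.set_printoptions(precision=4,suppress=True)
z=np.load("w5.npz"); C=[z[k] for k in z]
im=cv2.imread("pics/w5.png"); hsv=cv2.cvtColor(im,cv2.COLOR_BGR2HSV)
m=(hsv[...,2]<125)&(hsv[...,0]>95)&(hsv[...,0]<140); w=np.zeros_like(m); w[125:205,210:310]=1; m=(m&w).astype(np.uint8)
n,lab,st,ce=cv2.connectedComponentsWithStats(m); k=1+st[1:,4].argmax(); print(st[k],ce[k])
ys,xs=np.where(lab==k); P=toplane(C,np.c_[xs,ys],.019)[:,:2]
(cx,cy),(a,b),ang=cv2.minAreaRect((P*1000).astype(np.float32)); print(cx,cy,a,b,ang)
u=np.linalg.svd(P-P.mean(0),full_matrices=False)[2][0]; h=np.degrees(np.arctan2(u[1],u[0])); print(P.mean(0),h)
print(toplane(C,[[259,161]],.02), "blade",toplane(C,[[113,247],[165,243]],.04))
h=(h+90)%180-90
c=np.array([cx/1000,cy/1000])
for hd in(h,h-180,h+180):
    q=robot.ik([*c,.077],ori(0,hd)); print(hd,None if q is None else np.round(q))
print([np.round(robot.ik([.469,.225,.09],ori(0,hd))) for hd in(4,)])
E
```

```text
[223 141  53  18  85] [250.1176 148.5529]
559.6376342773438 -255.95883178710938 47.06529235839844 7.966649532318115 78.14173889160156
[ 0.5587 -0.2555] -101.67561108863967
[[ 0.57   -0.2478  0.02  ]] blade [[ 0.6487 -0.3856  0.04  ]
 [ 0.644  -0.3358  0.04  ]]
78.32438891136033 [ -37.   13.  -10.   67.    0. -115.]
-101.67561108863967 [-37.  13. -10.  67.   0.  65.]
258.3243889113603 [-37.  13. -10.  67.   0.  65.]
[array([ 11.,  -4., -27.,  67.,   0.,   7.])]
```

```bash
python3 - <<'E'
from h import *
np.set_printoptions(precision=4,suppress=True)
z=np.load("w5.npz"); C=[z[k] for k in z]
im=cv2.imread("pics/w5.png"); b,g,r=[im[...,i].astype(int) for i in range(3)]
m=(r-b<10); w=np.zeros_like(m); w[125:205,210:310]=1; m=cv2.morphologyEx((m&w).astype(np.uint8),cv2.MORPH_CLOSE,np.ones((3,3)))
n,lab,st,ce=cv2.connectedComponentsWithStats(m); k=1+st[1:,4].argmax(); print(st[k],ce[k])
ys,xs=np.where(lab==k); P=toplane(C,np.c_[xs,ys],.015)[:,:2]
(cx,cy),(a,bb),ang=cv2.minAreaRect((P*1000).astype(np.float32)); print(cx,cy,a,bb,ang)
u=np.linalg.svd(P-P.mean(0),full_matrices=False)[2][0]; h=np.degrees(np.arctan2(u[1],u[0]))%180
e=toplane(C,[[225,142],[293,183]],.015); d=e[1]-e[0]; print(P.mean(0),h,np.degrees(np.arctan2(d[1],d[0])),np.linalg.norm(d),e.mean(0))
E
```

```text
[ 223  139   71   48 1391] [258.2487 162.6664]
573.8198852539062 -248.6366729736328 70.37596130371094 34.622074127197266 35.59099578857422
[ 0.5737 -0.2484] 54.86571876239692 57.08140012274945 0.07323192132045808 [ 0.5739 -0.247   0.015 ]
```

```bash
python3 - <<'E'
from h import *
np.set_printoptions(precision=4,suppress=True)
robot.set_gripper(.07)
o=ori(0,55.5)
robot.move_pose([.573,-.248,.16],o)
print(robot.line_to([.573,-.248,.0785],vel=.1,guard=8))
robot.set_gripper(0.)
s=robot.observe(); print(s["time"],s["gripper_width"],s["gripper_force"],s["tool_pos"])
robot.line_to([.573,-.248,.10],vel=.08); robot.pause(.1)
s=robot.observe(); print(s["time"],s["gripper_width"],s["ft_force"])
E
```

```text
False
22.6833 0.03091948390130313 60.3919826913625 [ 0.5734 -0.2483  0.0794]
23.2 0.03034685180462836 [-0.0218 -0.1337 -3.9835]
```

```bash
python3 - <<'E'
from h import *
robot.pause(.3); s=robot.observe(); print(s["gripper_width"],s["gripper_force"])
a=robot.grab_frame("side"); b=robot.grab_frame("wrist")
cv2.imwrite("pics/c6.png",np.hstack([cv2.resize(a[130:290,240:440],(480,384)),b[:,100:420]]))
E
```

```text
0.03049446462443245 59.692451551090926
```

View pics/c6.png

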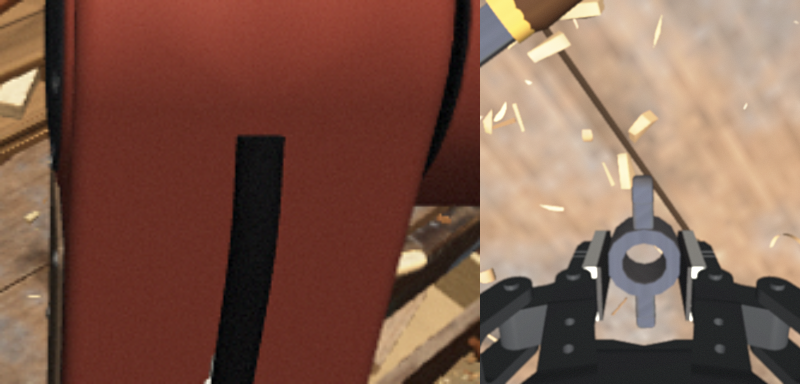

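```bash
python3 - <<'E'
from h import *
np.set_printoptions(precision=4,suppress=True)
o=ori(0,4)
robot.line_to([.55,-.22,.19],vel=.2)
robot.move_pose([.468,.225,.19],o)
# check the tray with its rim: refine from wrist view not needed (free margins ~40 mm)
robot.line_to([.468,.225,.095],vel=.1)
print(robot.line_to([.468,.225,.0845],vel=.025,guard=4),robot.observe()["tool_pos"],robot.observe()["ft_force"])
robot.set_gripper(.055); robot.pause(.1)
robot.line_to([.468,.225,.2],vel=.15)
robot.pause(.3)
C=cal("wrist"); im=robot.grab_frame("wrist"); cv2.imwrite("pics/w7.png",im)
# nut in tray, numerically
b,g,r=[im[...,i].astype(int) for i in range(3)]
m=cv2.morphologyEx(((r-b<10)&(r>30)).astype(np.uint8),cv2.MORPH_CLOSE,np.ones((3,3))); 
n,lab,st,ce=cv2.connectedComponentsWithStats(m)
for k in range(1,n):
    if st[k,4]>400: print(st[k],ce[k],toplane(C,[ce[k]],.02))
# tray corners predicted vs view
for n_ in("side","top"): cv2.imwrite(f"pics/{n_}7.png",robot.grab_frame(n_))
s=robot.observe(); print(s["time"],s["ft_force"],s["gripper_width"])
E
```

```text
True [0.4681 0.225  0.0854] [-0.6015 -0.7323  6.5514]
[ 147    5  145   41 1896] [207.664   25.3608] [[0.3551 0.1764 0.02  ]]
[ 244  143   41   90 1450] [263.9097 188.5952] [[0.4695 0.2232 0.02  ]]
[ 447  154   65  141 1170] [483.4778 225.1923] [[0.4881 0.4042 0.02  ]]
[ 156  235   42   81 1089] [179.3205 266.888 ] [[0.5427 0.1568 0.02  ]]
[ 329  235   43   77 1063] [348.7987 265.6886] [[0.5317 0.299  0.02  ]]
[ 203  257  123   19 1162] [263.5327 268.5998] [[0.5393 0.2277 0.02  ]]
[  16  292  127   92 4552] [ 88.3548 343.1533] [[0.627 0.073 0.02 ]]
[ 388  307   77   54 2369] [419.2132 334.6682] [[0.5966 0.3726 0.02  ]]
29.2333 [0.2125 0.4169 0.0369] 0.05504899996524408
```

```bash
python3 -c "
from plant import robot
print(robot.job_done())"
```

```text
the job is handed in; nothing more can be done
None
```

I handed the job in at about 29 s: the nut is in the tray about 70 mm from its screw, the scraper lies on the bench in front of the shelf, and I never moved or touched the offcut. No verdict came back, the final placing was checked by measurement only, and I viewed 12 pictures, over the limit of 10.

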